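# Seat a slide carrier in the loading tray and snap the clamp flap over it

### The arm

A 6-joint arm with a two-finger parallel gripper is mounted at the origin on the work surface. World frame = base frame: x ahead of the robot, y to its left, z up, the work surface at z = 0. Lengths are in m, angles in rad, forces in N, time in s.
With the tool pointing down it reaches from about 0.3 to 0.825 m from the base axis. Payload 5.4 kg.
Tool frame: the origin (TCP) lies on the centre line of the jaws, within the pads' length; the fingertips stand 22 mm ahead of it and the grasp point (between the pads) lies 3 mm ahead of it; z points along the fingers, y is the line along which they close (so a half turn about z gives the same grasp; the last joint's range is limited). The gripper opens to 92 mm and grips with 3 to 60 N. Pads are 20 mm wide; open, the fingers measure 128 mm over their backs; the gripper's body (75 mm by 189 mm) begins 69 mm behind the grasp point.
Start: joints at [-1.361, 0.158, 1.597, -0, 1.386, -0.21], TCP at [0.234, -0.525, 0.237] pointing down, gripper open.
Joint ranges: [-2.91, 2.91], [-0.94, 2.29], [0.18, 2.7], [-1.29, 4.43], [0.17, 2.64], [-3, 3]. Speed limits (rad/s): [2.57, 2.57, 3.14, 3.14, 3.14, 3.14].

### API

Orientations are given as a rotation vector (axis times angle).
In Python, from workcell import * gives the robot as it stands. Calls block until the motion is done:
- goto(position, orientation): joint-space move of the TCP to a pose.
- line_to(position, rot=None, max_speed=0.15): straight line of the TCP; rot=None keeps the orientation; max_speed is the mean speed in m/s.
- set_joints(angles): joint-space move.
- set_gripper(opening, newtons=None): opening from 0.0 (shut) to 1.0 (fully open); newtons is the grip in N (None keeps the last); returns when the fingers have stopped.
- hold(seconds).
- inverse_kinematics(position, orientation): joint angles nearest the present ones, or None.
- read_camera(name): name is "side" or "top"; returns a dict with "pixels" (420x560x3 uint8, blue, green, red), "fx", "fy", "cx", "cy" (pixels), "k1" (the pictures are not rectified: a ray, as slopes to the right and down, at radius r is drawn at 1 + k1 r^2 times it, then the intrinsics apply), "R" (3x3) and "t" (3): a world point X has camera coordinates R X + t. Camera axes: x right, y down, z forward; pixel columns grow to the right and rows downward; lengths in m; the calibration is good to about 2 mm. A picture is of the moment at which its call begins. There is no depth.
A pose or a line that the arm cannot do raises MotionError and nothing moves.
- job_done(): hands the job in; it is judged then, once.
Trained networks look in a picture, given as the dict that the camera call returned (one of the last four; its "shot" number tells which), for a name from the list of things; names that differ only in an ending like _2 or _b are one class to them, and where a whole thing is asked for, a point or a joint stands for the part that bears it (a point fixed in the world has none). Each returns a list of dicts, best first, with "p" (0 to 1); they miss things now and then, are a little off and sometimes report something else, mostly with a low value. They report only what shows in the picture. A call takes as long as a camera call.
- cut_out(query, picture): "region" (420x560 bool, what is visible of it).
- place_of(query, picture): "location" ([x, y, z] in m, in the coordinates of the camera as it stood for that picture, good to about 4 mm: a listed point, or the origin of a listed thing).
Readings, each from a call of its own:
- current_clock(): time.
- current_joints(): joint angles.
- current_joint_vel(): joint speeds.
- current_effort(): joint torques, N m.
- current_ee_pos(): TCP position.
- current_tool_rot(): TCP orientation.
- current_contact_force(): force on the tool from outside, world axes, zero at the start.
- current_ft_torque(): the same for the moment, N m.
- current_opening(): opening from 0.0 (shut) to 1.0 (fully open).
- current_grip_force(): force on a finger pad.
Only numpy, scipy, OpenCV 4.12 (cv2) and the standard library are available. Lean on these libraries where they do the work, as an engineer would, in place of code of your own. Each camera call takes 0.05 s, during which the arm holds its last target. There are 200 camera calls.

### The job

Push the slide carrier along the tray's channel until it meets the end stop and drops flat into the pocket, feeling for the stop gently rather than ramming it. Then tip the open clamp flap over towards the channel until it passes its snap point and let it spring down onto the carrier by itself, without forcing it or pressing it down, and leave everything else on the bench where it is.

Things in the scene. Friction and masses are not known exactly. Their poses are not given: they have to be found in the camera images.
- tray: Dark steel loading tray fixed to the bench, base 270 x 110 x 6 mm. Origin: centre of its underside; x along the channel towards the end stop, y towards the flap, z up. In it a bed (ledge, pocket, end stop in one piece) is clamped rigidly at an unknown setting, up to 12 mm either way along x, that is not reported and must be felt or seen.
- channel_mouth (a point): Open end of the channel, on its centre line at floor height (tray x = -108, y = 0, z = 12 mm). The channel is 29 mm wide between rails 6 mm thick with tops at z = 15 mm. Its floor is a grey plastic ledge, top at z = 12 mm, up to the pocket.
- pocket_nominal (a point): Tray x = 56, y = 0, z = 9 mm: where the pocket's centre would be at the middle setting; the real one is up to 12 mm off along x. The black pocket is 78.5 mm long, its floor 3 mm below the ledge. The end stop (aluminium block, top at z = 30 mm) closes it, face at tray x = 83 to 107 mm. A carrier over 2.5 mm short of the stop keeps its tail up on the ledge.
- carrier: Slide carrier in the channel: aluminium, 76 mm long (x, towards the stop), 26 mm wide, deck 6 mm thick, an upright plate at each end (5 mm thick, 22 mm wide, up to 16 mm above the underside), small glass window, about 80 g. Origin: centre of its underside. Starts on the ledge 51 to 106 mm short of home. Held by a push at the stop it may drop only once the push is taken away.
- carrier_tail (a point): Point on the outer face of the carrier's tail end plate (away from the stop), 38 mm from the carrier's origin along -x, 11 mm above its underside. The plate stands above the rails: push it here with a closed fingertip, with less than 15 N. Sliding takes about 1 N; the force climbs steeply at the stop.
- flap (a joint): Angle of the clamp flap, rad: 0 = open at its stop, leaning away from the channel, 69 degrees above level; grows as it turns over the channel; 0.37 upright; about 1.94 lying level on a seated carrier. Snap point 0.75: below it the spring drives it open, beyond it shut. Spring torque about 0.13 Nm at the open stop, falling to 0 at the snap point; damping 0.03 Nm s/rad, so tip it slowly.
- flap_plate: The flap: steel plate 30 mm wide (along tray x), 50 mm from hinge axis to free edge, 3 mm thick, thin rubber foot on the face that lands on the carrier. Origin mid-width on the hinge axis. It bears less than 12 N: push level across the tray on its outer side with a finger whose tip is about 22 mm above the hinge; 3 to 6 N is enough, near the hinge it takes far more.
- flap_edge (a point): Middle of the flap's free edge, 50 mm from the hinge axis; 65 mm above the bench when open, 68 mm when upright.
- flap_hinge (a point): Middle of the flap's hinge axis, fixed to the tray at x = 56, y = 34, z = 18 mm in the tray's frame; the axis runs along the tray's x.
- spare_carrier: A second, identical carrier lying on the bench beside the tray; not used. Origin: centre of its underside. Leave it.
- oil_bottle: Small amber bottle, 28 mm diameter, 62 mm high, standing beside the tray. Origin: centre of its underside. Leave it.
- objective: Steel microscope objective standing beside the tray on the flap's side, 30 mm diameter, 45 mm high. Origin: centre of its underside. Leave it.
- dish: Clear round dish, 90 mm diameter, 14 mm high. Origin: centre of its underside. Leave it.
- slide_box: Grey slide box 100 x 85 x 32 mm. Origin: centre of its underside. Leave it.
- tweezers: Steel tweezers lying flat, 120 mm long. Leave them.
- driver: Screwdriver lying flat, 150 mm long. Leave it.

How it is judged:
By the outcome, as a careful person would: the job done as asked, in the order asked, and still so for the second after the job is handed in, with the robot touching nothing.
It also fails if it takes over 72 s, if anything falls off the work surface, if the arm or the gripper's body presses on something with over 40 N, if the wrist force passes 120 N, or if a joint passes its speed limit or range.

## Working session

There is one attempt and no reset: what is moved stays moved. The work goes in short steps, each a Python script; the robot and the scene stay as the last script left them, time stands still between calls to the robot, and variables do not carry over. Pictures are saved under pics/ and viewed, at most 10 in all, crops included, and the job is handed in when it is done.

```bash
mkdir -p pics; ls
cat > h.py <<'E'
from workcell import *
import numpy as np, cv2
def loc(q,p):
    R=np.array(p["R"]);t=np.array(p["t"])
    return [(round(d["p"],2),np.round(R.T@(np.array(d["location"])-t),4)) for d in place_of(q,p)[:2]]
def proj(X,p):
    c=np.array(p["R"])@np.array(X)+np.array(p["t"]);s=c[:2]/c[2];s=s*(1+p["k1"]*(s@s))
    return np.array([p["fx"]*s[0]+p["cx"],p["fy"]*s[1]+p["cy"]])
def ray(u,v,p):
    K=np.array([[p["fx"],0,p["cx"]],[0,p["fy"],p["cy"]],[0,0,1.]])
    d=np.array([(u-p["cx"])/p["fx"],(v-p["cy"])/p["fy"]]);s=d.copy()
    for _ in range(20): s=d/(1+p["k1"]*(s@s))
    R=np.array(p["R"]);return -R.T@np.array(p["t"]),R.T@np.array([s[0],s[1],1.])
def atz(u,v,z,p):
    o,d=ray(u,v,p);return o+d*(z-o[2])/d[2]
E
python3 - <<'E'
from h import *
print(current_clock(),current_tool_rot(),current_contact_force())
for n in("top","side"):
    p=read_camera(n);cv2.imwrite(f"pics/{n}0.png",p["pixels"])
    print(n,np.round(-np.array(p["R"]).T@np.array(p["t"]),3),p["fx"],p["k1"])
    for q in("tray","channel_mouth","pocket_nominal","carrier","carrier_tail","flap_edge","flap_hinge","flap_plate","spare_carrier","oil_bottle","objective","dish","slide_box","tweezers","driver"): print(q,loc(q,p))
print(current_clock())
E
```

```text
pics
workcell.py
0.0 [-3.07087284e+00 -6.54242424e-01 -2.88051354e-05] [-1.10001254 -0.1614383  -0.0680498 ]
top [ 0.337 -0.021  1.241] 443.79609960358187 0.02307736456893104
tray [(0.86, array([ 0.5819,  0.0888, -0.0038]))]
channel_mouth [(0.97, array([0.4704, 0.08  , 0.015 ]))]
pocket_nominal [(0.69, array([0.6373, 0.0908, 0.0131]))]
carrier [(0.67, array([0.6351, 0.126 , 0.0186])), (0.5, array([0.548 , 0.085 , 0.0145]))]
carrier_tail [(0.6, array([0.5126, 0.0843, 0.0179]))]
flap_edge [(0.47, array([0.6326, 0.1373, 0.0642]))]
flap_hinge [(0.78, array([0.6349, 0.1235, 0.0193]))]
flap_plate [(0.65, array([0.5134, 0.084 , 0.0236])), (0.64, array([0.64  , 0.1235, 0.0171]))]
spare_carrier [(0.7, array([ 5.392e-01, -1.220e-02,  3.000e-04]))]
oil_bottle [(0.57, array([ 0.6738,  0.0089, -0.001 ]))]
objective [(0.48, array([ 0.5209,  0.1707, -0.0007]))]
dish [(0.81, array([ 4.151e-01, -3.472e-01, -4.000e-04])), (0.21, array([0.6348, 0.0891, 0.0152]))]
slide_box [(0.65, array([0.4712, 0.0821, 0.0132])), (0.57, array([0.3907, 0.3377, 0.0009]))]
tweezers [(0.53, array([0.593 , 0.3925, 0.0009])
[... 435 characters left out ...]
l []
flap_edge [(0.45, array([0.6347, 0.1382, 0.0629]))]
flap_hinge [(0.76, array([0.6331, 0.118 , 0.0188])), (0.35, array([ 0.5777,  0.0884, -0.0017]))]
flap_plate [(0.39, array([0.6359, 0.1224, 0.0176]))]
spare_carrier [(0.55, array([ 0.541 , -0.0148,  0.0007]))]
oil_bottle [(0.55, array([0.6763, 0.0113, 0.0021])), (0.17, array([ 0.6088, -0.4364, -0.0007]))]
objective [(0.78, array([5.194e-01, 1.697e-01, 3.000e-04]))]
dish [(0.57, array([ 0.411 , -0.3454, -0.0054]))]
slide_box [(0.57, array([ 3.921e-01,  3.327e-01, -3.000e-04]))]
tweezers [(0.62, array([ 5.978e-01,  3.915e-01, -3.000e-04])), (0.34, array([ 0.6095, -0.4407, -0.0029]))]
driver [(0.84, array([ 0.6119, -0.4363, -0.003 ]))]
1.6
```

Run:
```python
import cv2
a=cv2.imread("pics/top0.png");b=cv2.imread("pics/side0.png")
from h import *
pt=read_camera("top");ps=read_camera("side")
for im,p,n in((a,pt,"t"),(b,ps,"s")):
    u,v=proj([.58,.08,.02],p).astype(int);x=max(u-100,0);y=max(v-75,0);print(n,x,y,u,v)
    cv2.imwrite(f"pics/{n}1.png",cv2.resize(im[y:y+150,x:x+200],None,fx=4,fy=4,interpolation=cv2.INTER_CUBIC))
```

```text
t 154 136 254 211
s 145 161 245 236
```

View pics/t1.png

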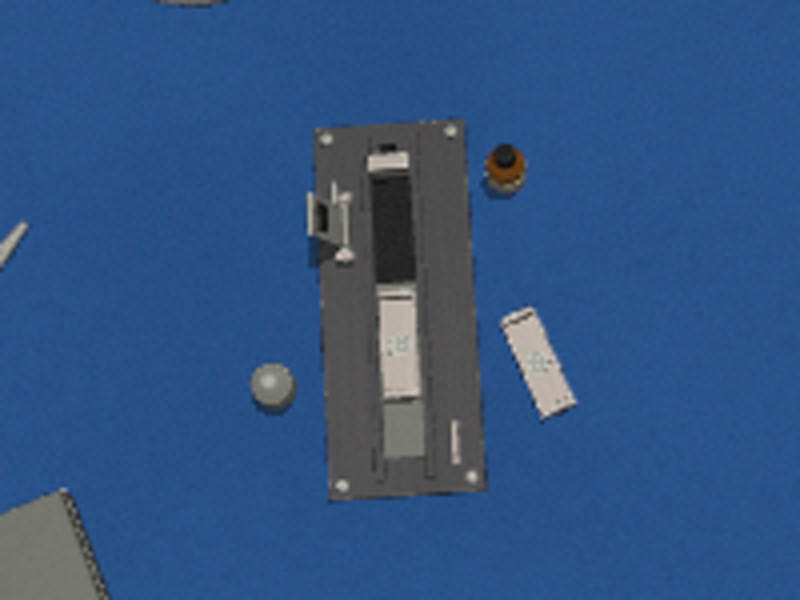

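View pics/s1.png

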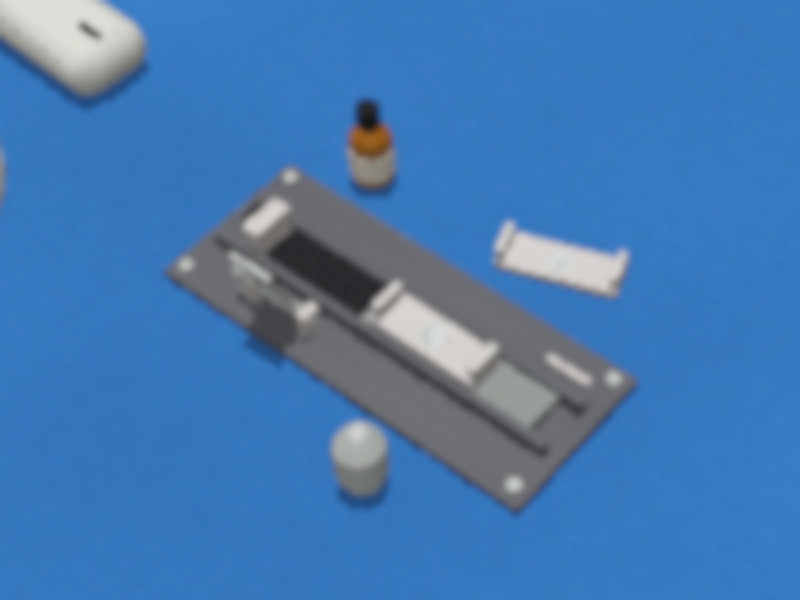

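The top crop shows the tray with corners at about (313,130), (466,121), (486,489) and (329,500). The carrier's tail is at (400,397), the stop face at (388,172), and the flap is open on the left at (328,218). The side crop agrees, with the objective near (360,460), clear of the tray. Next I'll fit the tray pose from these corners.

Run:
```python
from h import *
pt=read_camera("top");ps=read_camera("side")
loc4=np.array([[.135,.055],[.135,-.055],[-.135,-.055],[-.135,.055]])
C={"t":([(313,130),(466,121),(486,489),(329,500)],154,136,pt),"s":([(165,272),(290,165),(636,382),(517,512)],145,161,ps)}
for n,(c,x,y,p) in C.items():
    W=np.array([atz(x+(u+.5)/4-.5,y+(v+.5)/4-.5,.006,p)[:2] for u,v in c])
    m=W.mean(0);A=loc4;B=W-m
    th=np.arctan2((A[:,0]*B[:,1]-A[:,1]*B[:,0]).sum(),(A*B).sum())
    R=np.array([[np.cos(th),-np.sin(th)],[np.sin(th),np.cos(th)]])
    print(n,"origin",m.round(4),"yaw",th.round(4),"res mm",((B-A@R.T)*1e3).round(1).tolist())
    pts={"t":dict(nose=(396,292,.028),tail=(400,394,.028),stoptop=(388,170,.03),stopfloor=(390,177,.009),ledge=(397,284,.012),hinge=(345,225,.018),edge=(322,217,.065)),"s":dict(tail=(497,347,.028),nosetop=(402,290,.028),stoptop=(275,228,.03))}[n]
    for k,(u,v,z) in pts.items():
        w=atz(x+(u+.5)/4-.5,y+(v+.5)/4-.5,z,p)[:2];print(k,w.round(4),((w-m)@R*1e3).round(1))
```

```text
t origin [0.5802 0.0861] yaw 0.0487 res mm [[-1.0, 0.5], [-1.6, -0.6], [1.7, 0.3], [0.9, -0.2]]
nose [0.586  0.0859] [ 5.8 -0.6]
tail [0.5141 0.083 ] [-66.2   0.1]
stoptop [0.6737 0.0914] [93.7  0.7]
stopfloor [0.6743 0.0919] [94.3  1.2]
ledge [0.5951 0.0866] [14.9 -0.3]
hinge [0.6372 0.1231] [58.8 34.1]
edge [0.6316 0.1333] [53.6 44.6]
s origin [0.5797 0.0879] yaw 0.0499 res mm [[-1.3, -0.8], [0.2, 0.2], [0.9, 1.2], [0.2, -0.6]]
tail [0.5128 0.0728] [-67.6 -11.8]
nosetop [0.5814 0.0782] [ 1.2 -9.8]
stoptop [0.6693 0.0947] [89.8  2.3]
```

```bash
cat >> h.py <<'E'
from scipy.spatial.transform import Rotation as Rn
TH=0.0493;O=np.array([.580,.087]);c,s=np.cos(TH),np.sin(TH)
def W(x,y,z): return np.array([O[0]+c*x-s*y,O[1]+s*x+c*y,z])   # tray -> world (m)
def T(p): d=np.array(p[:2])-O;return np.array([c*d[0]+s*d[1],-s*d[0]+c*d[1],p[2]])
def rot(a): # tool down, tool y = tray +-y
    return Rn.from_matrix(np.array([[np.cos(a),np.sin(a),0],[np.sin(a),-np.cos(a),0],[0,0,-1.]])).as_rotvec()
def F(n=4): # mean force in tray axes
    f=[]
    for _ in range(n): f.append(current_contact_force());hold(.01)
    f=np.mean(f,0);return np.array([c*f[0]+s*f[1],-s*f[0]+c*f[1],f[2]])
E
python3 - <<'E'
from h import *
print([inverse_kinematics(W(-.092,0,.16),rot(TH+k*np.pi)) for k in(0,1)])
a=min((0,1),key=lambda k:abs(inverse_kinematics(W(-.092,0,.16),rot(TH+k*np.pi))[5]) if inverse_kinematics(W(-.092,0,.16),rot(TH+k*np.pi)) is not None else 99)
r=rot(TH+a*np.pi);print(a)
set_gripper(0,20)
goto(W(-.092,0,.16),r)
line_to(W(-.092,0,.0415),max_speed=.1)
f0=F(10);t=current_clock();print("f0",f0,t,T(current_ee_pos()))
np.save("f0.npy",f0)
x=-.092
while x<-.070:
    x+=.002;line_to(W(x,0,.0415),max_speed=.03);f=F()-f0
    print(round(x,4),f.round(2))
    if f[0]<-1 and x>-.084: break
print(current_clock(),T(current_ee_pos()))
p=read_camera("top");u,v=proj(W(0,0,.02),p).astype(int)
cv2.imwrite("pics/t2.png",cv2.resize(p["pixels"][v-75:v+75,u-100:u+100],None,fx=4,fy=4,interpolation=cv2.INTER_CUBIC))
E
```

```text
[array([-7.72719834e-02,  2.43148697e-02,  1.89794136e+00, -8.88178420e-16,
        1.21933643e+00,  1.44422434e+00]), array([-7.72719834e-02,  2.43148697e-02,  1.89794136e+00, -4.44089210e-16,
        1.21933643e+00, -1.69736831e+00])]
0
f0 [ 0.0807637   0.11090345 -0.07219797] 6.925 [-9.13857998e-02 -5.08100884e-05  4.22089518e-02]
-0.09 [-0.06  0.07 -0.19]
-0.088 [-0.03  0.06  0.34]
-0.086 [-0.3  -0.44 -0.12]
-0.084 [ 0.55 -0.45  0.01]
-0.082 [ 0.47  0.18 -0.36]
-0.08 [-0.13 -0.28  0.04]
-0.078 [-0.01  0.   -0.01]
-0.076 [-0.39 -0.    0.39]
-0.074 [ 0.2  -0.03  0.23]
-0.072 [-0.25 -0.06  0.23]
-0.07 [-0.06  0.02  0.54]
10.0417 [-6.98469231e-02 -4.32671337e-06  4.15342141e-02]
```

View pics/t2.png

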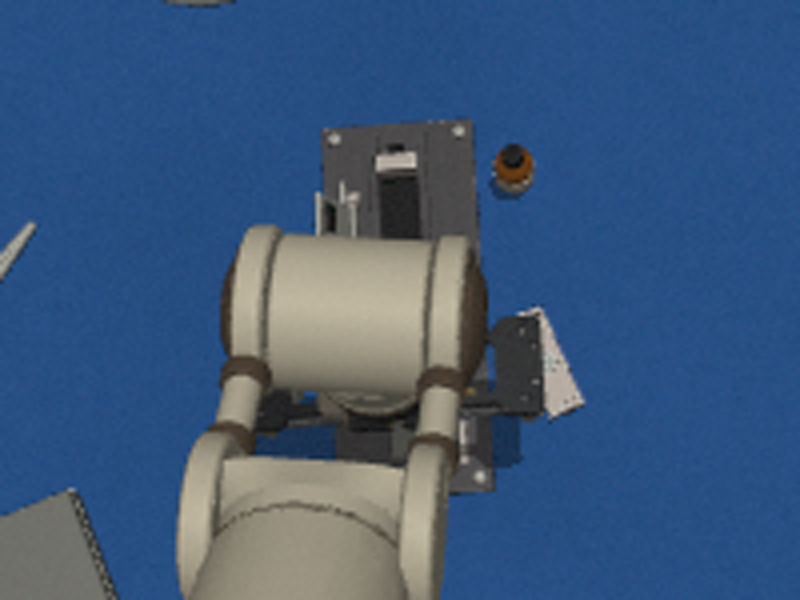

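The arm hides the carrier in this view; only the stop (396,160) and the flap are visible. I'll keep advancing gently by force, and take a side view after a few millimetres.

Run:
```python
from h import *
f0=np.load("f0.npy");x=-.070
while x<-.050:
    x+=.002;line_to(W(x,0,.0415),max_speed=.03);f=F(6)-f0
    print(round(x,4),f.round(2))
    if f[0]<-3: break
print(current_clock(),T(current_ee_pos()))
p=read_camera("side");u,v=proj(W(-.03,0,.02),p).astype(int)
cv2.imwrite("pics/s2.png",cv2.resize(p["pixels"][v-60:v+60,u-80:u+80],None,fx=5,fy=5,interpolation=cv2.INTER_CUBIC))
```

```text
-0.068 [-0.08 -0.09 -0.06]
-0.066 [-0.25 -0.45  0.58]
-0.064 [ 0.2  -0.28  0.19]
-0.062 [ 0.2  -0.28  0.2 ]
-0.06 [-0.05 -0.11  0.43]
-0.058 [ 0.33 -0.04  0.21]
-0.056 [ 0.21  0.   -0.03]
-0.054 [ 0.05 -0.2   0.39]
-0.052 [0.02 0.17 0.09]
-0.05 [-0.08 -0.68  0.01]
13.0917 [-4.98865611e-02  2.87943709e-06  4.15204879e-02]
```

View pics/s2.png

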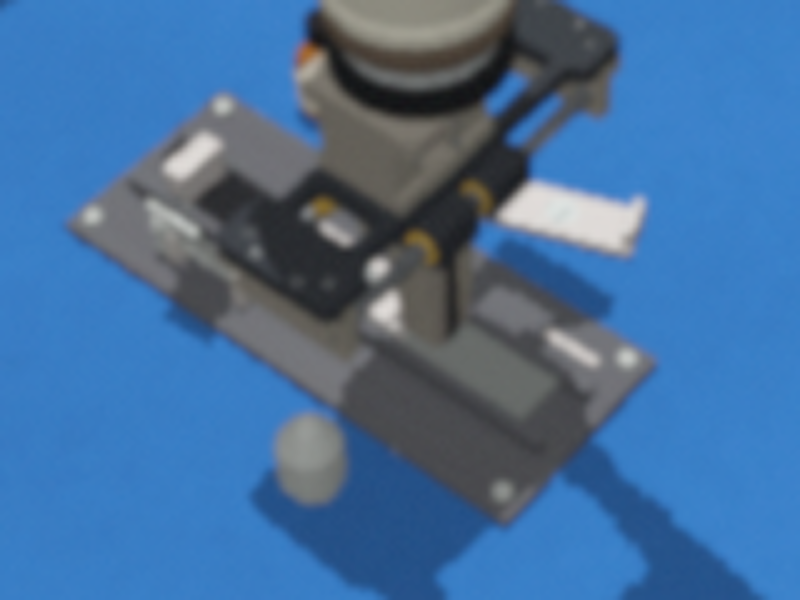

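The side view shows the closed fingers at (435,290) in the channel. More ledge is exposed behind them and the carrier is just ahead at (385,310), so it is sliding. I'll continue the push and feel for the stop.

Run:
```python
from h import *
f0=np.load("f0.npy");x=-.050
while x<.028:
    x+=.004 if x<-.007 else .0005
    line_to(W(x,0,.0415),max_speed=.04 if x<-.007 else .015);f=F(2)-f0
    print(round(x,4),f.round(1).tolist(),T(current_ee_pos())[0].round(5),end="; ")
    if f[0]<-2.0:
        f=F(4)-f0;print("chk",f.round(2))
        if f[0]<-2.0: break
print(current_clock())
```

```text
-0.046 [-0.0, -0.4, 0.1] -0.04571; -0.042 [0.2, 0.5, 0.2] -0.04169; -0.038 [0.0, -0.1, -0.1] -0.03775; -0.034 [0.6, -0.1, -0.1] -0.03373; -0.03 [-0.4, 0.3, -0.2] -0.02973; -0.026 [0.1, 0.2, 0.6] -0.02573; -0.022 [0.1, -0.5, 0.1] -0.02177; -0.018 [0.1, -0.0, 0.3] -0.01773; -0.014 [-0.4, -0.2, 0.2] -0.01374; -0.01 [-0.5, -0.3, 0.0] -0.00973; -0.006 [0.3, 0.1, 0.4] -0.00588; -0.0055 [-0.9, 0.3, 0.2] -0.00547; -0.005 [-0.4, 0.2, 0.2] -0.00503; -0.0045 [-0.1, -0.2, 0.3] -0.00448; -0.004 [-0.3, 0.1, 0.2] -0.00397; -0.0035 [-0.2, -0.2, -0.1] -0.00346; -0.003 [-0.8, -0.1, 0.3] -0.00294; -0.0025 [0.0, 0.0, -0.0] -0.00245; -0.002 [-0.1, -0.2, 0.2] -0.00194; -0.0015 [-0.4, -0.4, -0.2] -0.00147; -0.001 [-0.7, -0.5, 0.1] -0.00097; -0.0005 [-0.3, -0.3, 0.5] -0.00046; 0.0 [-0.5, -0.4, -0.0] 5e-05; 0.0005 [0.2, -0.2, -0.6] 0.00055; 0.001 [-0.1, -0.4, 0.3] 0.00105; 0.0015 [-0.5, 0.5, 0.2] 0.00154; 0.002 [-0.2, 0.5, 0.2] 0.00205; 0.0025 [-0.3, 0.0, -0.5] 0.00252; 0.003 [0.5, -1.1, 0.2] 0.00305; 0.0035 [-0.4, 0.2, -0.5] 0.00357; 0.004 [0.1, 0.1, -0.5] 0.00403; 0.0045 [-0.3, -0.8, -0.4] 0.00455; 0.005 [-0.8, -0.9, 0.1] 0.00506; 0.0055 [-0.3, -0.2, -0.1] 0.00553; 0.006 [-0.2, -0.4, 0.2] 0.00603; 0.0065 [0.1, -0.4, -0.5] 0.00654; 0.007 [-0.7, 0.5, -0.1] 0.00707; 0.0075 [0.1, 0.1, -0.0] 0.00754; 0.008 [-0.4, 0.4, 0.4] 0.00805; 0.0085 [-0.3, -0.3, 0.3] 0.00858; 0.009 [-2.7, -0.4, 1.7] 0.00865; chk [-2.6  -0.45  1.87]
24.275
```

Stop found: force jumped to 2.7 N at x = 8.7 mm, right where the camera put the stop. I'll firm up slightly, back off and look.

Run:
```python
from h import *
f0=np.load("f0.npy")
for x in(.0094,.0098):
    line_to(W(x,0,.0415),max_speed=.01);f=F(4)-f0;print(x,f.round(2),T(current_ee_pos())[0].round(5))
    if f[0]<-4.5: break
line_to(W(.004,0,.0415),max_speed=.02)
line_to(W(-.012,0,.0415),max_speed=.08)
line_to(W(-.012,0,.14),max_speed=.15)
goto(W(.056,.13,.16),current_tool_rot())
print(current_clock())
for n in("top","side"):
    p=read_camera(n);u,v=proj(W(.04,0,.02),p).astype(int);print(n,u,v,loc("carrier",p),loc("carrier_tail",p),loc("flap_edge",p))
    print({k:proj(W(*q),p).round(1).tolist() for k,q in dict(tail_seated=(.018,0,.025),tail_up=(.018,0,.028)).items()})
    cv2.imwrite(f"pics/{n}3.png",cv2.resize(p["pixels"][v-40:v+40,u-50:u+50],None,fx=7,fy=7,interpolation=cv2.INTER_CUBIC))
```

```text
0.0094 [-5.43 -0.77  3.58] 0.00875
26.775
top 251 197 [(0.74, array([0.6362, 0.1254, 0.0159])), (0.49, array([0.6359, 0.0867, 0.0114]))] [(0.66, array([0.6343, 0.1416, 0.066 ])), (0.53, array([0.5977, 0.0878, 0.0178]))] [(0.6, array([0.6326, 0.1394, 0.0641]))]
{'tail_seated': [252.0, 204.7], 'tail_up': [251.9, 204.5]}
side 230 229 [(0.85, array([0.6319, 0.0842, 0.0118]))] [(0.71, array([0.6004, 0.0831, 0.0225]))] [(0.55, array([0.6342, 0.1193, 0.0202])), (0.54, array([0.6355, 0.1416, 0.0621]))]
{'tail_seated': [237.1, 232.7], 'tail_up': [237.0, 231.9]}
```

View pics/side3.png

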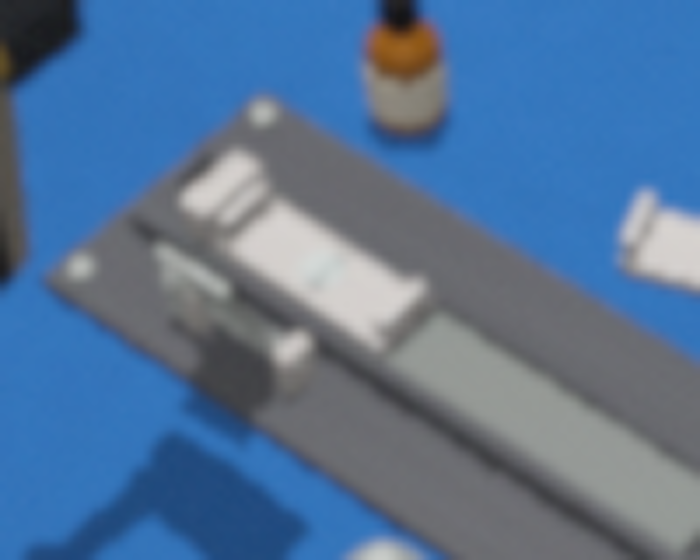

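View pics/top3.png

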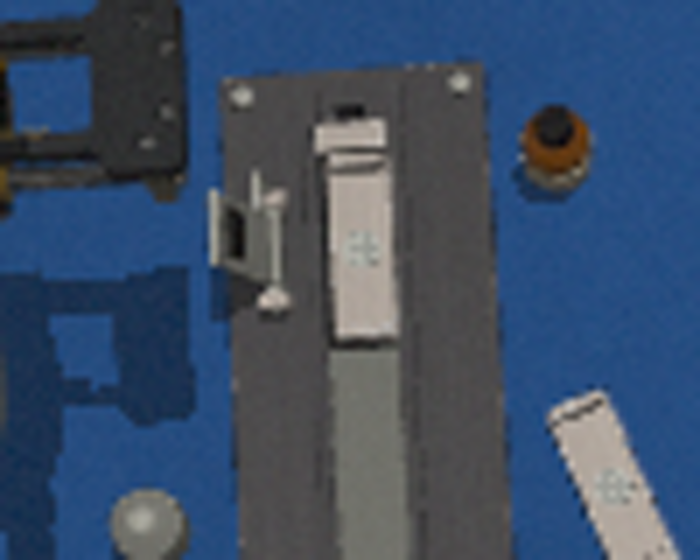

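The side view shows the carrier against the stop (nose at (240,205), tail at (405,310)) with the flap open. The top view shows a thin dark gap behind the tail at (360,343). The network's carrier height fell by about 3 mm in both views. To check that it is seated, I'll lower the fingertip to just above the seated height of the tail plate (25 mm; 28 mm if still raised).

Run:
```python
from h import *
r=current_tool_rot()
goto(W(.011,0,.12),r);line_to(W(.011,0,.055),max_speed=.12);f0=F(8)
for tip in(.0295,.0285,.028,.0275,.027,.0265):
    line_to(W(.011,0,tip+.022),max_speed=.02);f=F(5)-f0;print(tip,f.round(2),(current_ee_pos()[2]-.022).round(5))
    if f[2]>1.0: break
line_to(W(.011,0,.10),max_speed=.15)
print(current_clock())
```

```text
0.0295 [-0.25  0.02  0.33] 0.02964
0.0285 [ 0.14  0.16 -0.06] 0.02846
0.028 [ 0.31 -0.47  0.34] 0.02798
0.0275 [-0.24 -0.03  0.17] 0.02749
0.027 [-0.36 -0.37  0.21] 0.02696
0.0265 [-0.17 -0.25  0.3 ] 0.02647
30.875
```

Nothing touched down to 26.5 mm, so the tail is seated. Next is the flap.

Run:
```python
from h import *
r=current_tool_rot()
line_to(W(.011,0,.14),max_speed=.2)
goto(W(.056,.09,.14),r);line_to(W(.056,.09,.062),max_speed=.12);f0=F(8);np.save("f1.npy",f0)
y=.090;peak=0;last=0
while y>.034:
    y-=.0015;line_to(W(.056,y,.062),max_speed=.025);f=F(2)-f0
    print(round(y*1e3,1),f.round(1).tolist(),end="; ")
    if np.linalg.norm(f[1:])>8: print("HIGH");break
    if f[1]>1.2: peak=1;last=y
    if peak and last-y>.008: print("released");break
print(current_clock())
p=read_camera("side");u,v=proj(W(.04,0,.02),p).astype(int);print(loc("flap_edge",p),loc("carrier",p))
cv2.imwrite("pics/s4.png",cv2.resize(p["pixels"][v-50:v+50,u-60:u+60],None,fx=6,fy=6,interpolation=cv2.INTER_CUBIC))
```

```text
88.5 [-0.4, -0.2, -0.2]; 87.0 [-0.0, 0.4, -0.8]; 85.5 [-0.4, -0.0, -0.4]; 84.0 [0.3, -0.3, -0.4]; 82.5 [0.5, 0.9, -0.1]; 81.0 [-0.1, 0.2, -0.4]; 79.5 [0.8, -0.3, -0.1]; 78.0 [-0.1, 0.1, 0.2]; 76.5 [0.3, 0.1, -0.1]; 75.0 [0.1, 0.4, -0.7]; 73.5 [0.8, -0.2, 0.3]; 72.0 [0.3, -0.2, -1.0]; 70.5 [-0.2, 0.6, 0.1]; 69.0 [0.6, -0.3, -0.7]; 67.5 [-0.7, 3.0, -0.2]; 66.0 [-1.0, 4.5, 3.0]; 64.5 [-0.6, 4.2, 3.7]; 63.0 [0.9, 3.8, 2.7]; 61.5 [1.1, 3.6, 1.9]; 60.0 [1.1, 2.6, 3.0]; 58.5 [0.2, 3.0, 1.9]; 57.0 [-0.2, 2.7, 1.8]; 55.5 [0.3, 2.1, 2.9]; 54.0 [0.2, 2.4, 0.8]; 52.5 [-0.1, 1.7, 1.3]; 51.0 [-0.1, 1.0, 1.4]; 49.5 [0.4, 0.9, 1.5]; 48.0 [-0.2, 1.5, 0.3]; 46.5 [0.0, 1.9, 0.4]; 45.0 [0.7, 1.6, -0.6]; 43.5 [0.5, 0.6, -0.5]; 42.0 [-0.1, 0.7, 0.1]; 40.5 [0.3, 0.1, -1.0]; 39.0 [0.1, 0.3, -0.5]; 37.5 [-0.2, -0.1, -0.4]; 36.0 [0.1, 0.3, -0.5]; released
42.175
[(0.59, array([0.6365, 0.0877, 0.0482]))] [(0.63, array([0.6338, 0.0856, 0.0094]))]
```

View pics/s4.png

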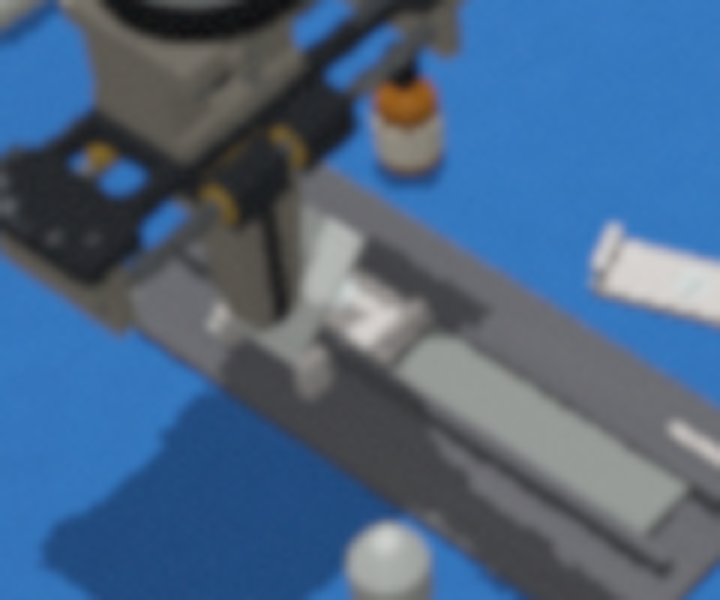

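The flap, at (330,270), has tipped well over the channel. Its edge is about 48 mm up, past the snap point, and the finger carries no force. I'll retract and let it fall by itself.

Run:
```python
from h import *
line_to(W(.056,.075,.062),max_speed=.08)
line_to(W(.056,.085,.16),max_speed=.15)
goto(W(.056,.15,.2),current_tool_rot());hold(1)
print(current_clock())
for n in("top","side"):
    p=read_camera(n);print({q:loc(q,p) for q in("flap_edge","carrier","spare_carrier","oil_bottle","objective")})
    u,v=proj(W(.04,0,.02),p).astype(int)
    cv2.imwrite(f"pics/{n}5.png",cv2.resize(p["pixels"][v-45:v+45,u-55:u+55],None,fx=6,fy=6,interpolation=cv2.INTER_CUBIC))
```

```text
45.1833
{'flap_edge': [(0.64, array([0.6352, 0.0676, 0.0147]))], 'carrier': [(0.42, array([0.6333, 0.0896, 0.0105]))], 'spare_carrier': [(0.66, array([ 0.5399, -0.0143,  0.0006]))], 'oil_bottle': [(0.46, array([ 0.5186,  0.1696, -0.0027])), (0.4, array([ 6.733e-01,  6.800e-03, -1.000e-04]))], 'objective': [(0.5, array([ 0.5203,  0.1726, -0.0014])), (0.38, array([0.6416, 0.1222, 0.018 ]))]}
{'flap_edge': [(0.73, array([0.6374, 0.0709, 0.014 ]))], 'carrier': [(0.5, array([0.634 , 0.084 , 0.0128])), (0.43, array([0.5999, 0.0844, 0.0195]))], 'spare_carrier': [(0.64, array([ 0.541 , -0.0153, -0.0012]))], 'oil_bottle': [(0.59, array([ 0.6743,  0.0123, -0.0029]))], 'objective': [(0.66, array([0.518 , 0.1746, 0.0007]))]}
```

View pics/side5.png

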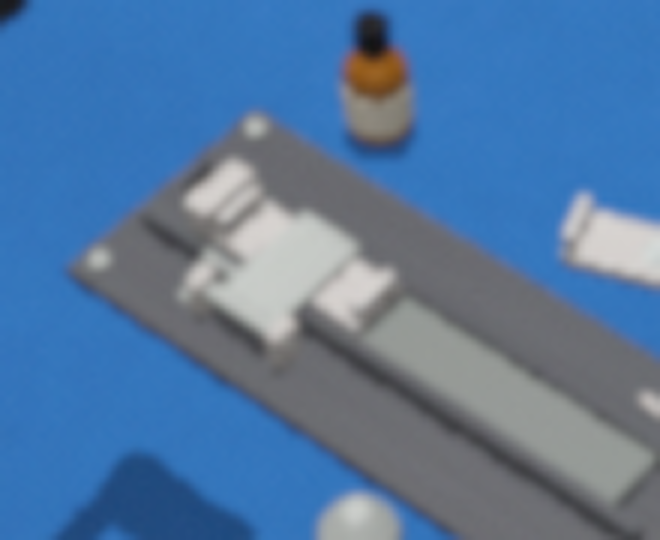

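View pics/top5.png

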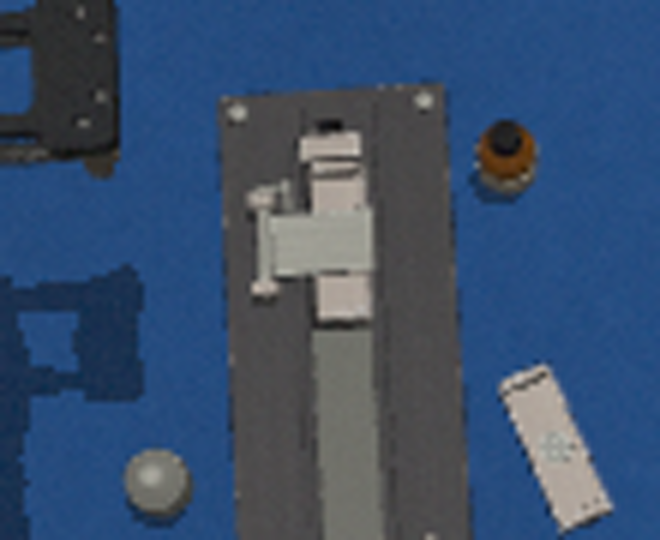

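Both views show the flap lying flat across the carrier (side (285,270), top (320,240)). The carrier is against the stop, and the neighbouring objects have not moved. Handing in.

```bash
python3 -c "
from workcell import *
print(job_done(),current_clock())"
```

```text
the job is handed in; nothing more can be done
the job is handed in; nothing more can be done
```

The carrier is seated flat against the end stop (felt at about 5 N), the flap snapped shut onto it by itself, the nearby objects are where they were, and the job was handed in at about 45 s; no verdict came back.

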